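Slide a lot tray over the step onto the bench scale

ROBOT

A 6-joint arm with a two-finger parallel gripper is mounted at the origin on the work surface. World frame = base frame: x ahead of the robot, y to its left, z up, the work surface at z = 0. Lengths are in mm, angles in degrees, forces in N, time in s.
With the tool pointing down it reaches from about 425 to 950 mm from the base axis. Payload 3.5 kg.
Tool frame: the origin (TCP) lies at the very end of the fingers, on their centre line; the grasp point (between the pads) lies 19 mm behind it (bot.grip_point_offset is the distance from the TCP to the grasp point, in mm); y points along the fingers, x is the direction in which the jaws open and shut, and the axes are right-handed (so a half turn about y gives the same grasp; the last joint's range is limited). The gripper opens to 85 mm and grips with 20 to 120 N. Pads are 22 mm wide; open, the fingers measure 114 mm over their backs; the gripper's body (76 mm by 85 mm) begins 54 mm behind the grasp point. The pads swing forward as they close: fully open they stand 13 mm farther back than shut.
Start: joints at [-8.594, 16.404, 90.338, -0, 73.258, -8.594], TCP at [674.986, 0.032, 205.425] pointing down, gripper open.
Joint ranges: [-158.93, 158.93], [-51.34, 127.21], [12.03, 142.37], [-87.48, 267.48], [13.55, 161.25], [-162.69, 162.69]. Speed limits (degrees/s): [159.86, 159.86, 180, 180, 180, 180].

INTERFACE

Orientations are given as [roll, pitch, yaw] about the fixed x, y, z axes, in that order (R = Rz(yaw) Ry(pitch) Rx(roll)).
In Python, from plant import bot gives the robot as it stands.
- The arm moves only by the shell command python3 -m pendant 'ROWS' [OPENING] [FORCE]. ROWS is a JSON object of lists of equal length, an entry for each row: "offset": the shift along the tool's x, y, z in mm, a list of three; "rot": the turn, a rotation vector about the tool's x, y, z in rad, a list of three. In form: {"offset": [[x, y, z], ...], "rot": [[wx, wy, wz], ...]}. A call has 1 to 10 rows; each row shifts and turns the commanded pose from where the row before left it, along the tool's axes as they then stand; what a row does not reach is not made up. A row lasts 1/8 s, in which the tool goes at most 62.5 mm and 10.7 degrees, less where a joint would pass 70% of its speed; a pose out of reach is approached as far as the arm can. A call is refused whole if a number of a shift passes 62.5 or a number of a turn 0.188, either way. A call with a gripper value outside its range is refused whole. OPENING is the finger opening in mm, from 0 to 85.4, set as the call begins (- or left out, the last holds). The fingers move at their own pace and stop on an object; FORCE is the grip in N (left out, the last holds). Time passes only in rows, so rows that do not move let the fingers close. It gives the time, the measured TCP pose, the force and the opening at its end, in the units of the state.
- bot.observe(): the state, without advancing time (a new reading comes with each control period).
- bot.get_image(name): name is "scene" or "side" or "wrist"; returns the picture (480x640x3 uint8, red, green, blue); there is no depth.
- bot.get_calibration(name): a dict with "fov_y" (degrees; the focal length in pixels is half the picture's height over the tangent of half this angle, whatever the lens; pixels are square), "cx", "cy" (the principal point, pixels), "world_to_cam" (4x4, takes a point from world to camera coordinates). Camera axes: x right, y down, z forward; pixel columns grow to the right and rows downward; lengths in mm; the calibration is good to about 2 mm. A picture is of the moment at which its call begins: read the wrist's pose just before it. get_calibration takes no time and is no camera call; for the wrist camera it gives the pose at the moment of the call.
- bot.sign_off(): hands the job in, once; it reports no verdict.
Trained networks look in the newest picture that a camera, given by its name, has taken for a name from the list of things; names that differ only in an ending like _2 or _b are one class to them, and where a whole thing is asked for, a point or a joint stands for the part that bears it (a point fixed in the world has none). Each returns a list of dicts, best first, with "conf" (0 to 1); they miss things now and then, are a little off and sometimes report something else, mostly with a low value. They report only what shows in the picture. A call takes as long as a camera call. They do not tell look-alikes from the thing itself.
- bot.find_in(camera, name): "point" ([row, column] in pixels, amid what is visible of it).
The state is a dict: "time_s": time; "joints": joint angles; "qd": joint speeds; "effort": joint torques, N m; "tcp_pos": TCP position; "orientation": TCP orientation; "ft_force": force on the tool from outside, world axes, zero at the start; "torque": the same for the moment, N m; "opening": opening from 0.0 (shut) to 1.0 (fully open).
Only numpy, scipy, OpenCV 4.12 (cv2) and the standard library are available. Lean on these libraries where they do the work, as an engineer would, in place of code of your own. Each camera call takes 0.05 s, during which the arm holds its last target.

TASK

Slide the blue lot tray from the feed deck up over the step onto the scale's platform, using its bar handle to hold the leading end up so that it does not catch, and without tipping it, carrying it clear or upsetting the amber beacon in it. Push it on gently, feeling for the orange spring bumper, until the bumper is about half way in; keep it there for a second, never bottoming the bumper or ramming anything. Then let go and leave the tray lying flat and square on the platform, with the lantern, can and jar beside it undisturbed.

Things in the scene. Friction and masses are not known exactly. Their poses are not given: they have to be found in the camera images.
- scale: Bench scale, fixed. Steel platform 250 mm (x) by 360 mm (y), its flat top 50 mm above the table, 6 to 14 mm above the feed deck. Origin: on the table, straight below the middle of the step edge, where the platform begins; the platform runs from y = 0 to 360 mm, x from -125 to 125 mm in this frame. Its +y is the feed direction, away from the deck. Nothing on it stands above 92 mm over the table.
- bumper (a joint): Orange spring bumper bar (130 mm wide, 24 mm tall, lower edge 4 mm above the platform) on the carriage, facing the tray. Value: how far it is pushed in along the scale's +y, in m: 0 free, 0.012 bottomed on a hard stop, half way 0.006. It gives at about 3 N, then stiffens by 0.7 N per mm (7 N at half way). When let go it springs back and may push the tray back a few mm.
- step_edge (a point): The middle of the step edge: on the platform's top surface, at the end next to the deck. Axes as the scale.
- deck: Feed deck, fixed: a grey-topped plywood board 220 mm (x) by 316 mm (y), its top 44 mm above its origin (the middle of its underside, which may lie below the table top), in line with the scale, with a 6 mm gap to it. Top 6 to 14 mm lower than the platform.
- tray: Blue open plastic tray, loose, about 0.42 kg, 160 mm (x) by 220 mm (y), walls 45 mm tall and 4 mm thick, floor 4 mm, flat underside with square edges. Origin: middle of the underside, z up; its +y end is the leading end, which starts 15 to 50 mm before the step. A steel bar handle stands over the leading end.
- tray_bar (a point): Middle of the tray's handle bar: a round steel bar, 12 mm thick, 110 mm long between its two uprights, along the tray's x; it lies 80 mm above the underside and 6 mm behind the leading face, 35 mm above the wall's rim (29 mm clear below the bar). The bar can turn between gripper pads. Axes as the tray.
- tray_nose (a point): Middle of the lower edge of the tray's leading face.
- tray_tail (a point): Middle of the lower edge of the tray's trailing face, 220 mm behind the nose.
- beacon: Amber warning beacon standing loose in the tray's rear half, 72 mm across and 100 mm tall, 0.15 to 0.3 kg. Origin: middle of its underside, z up.
- lantern: Bystander: red hand lantern with a black handle, 175 mm long, 84 mm wide, 108 mm tall, lying on the table beside the deck. Origin: middle of its underside.
- spray_can: Bystander: green and white can, 56 mm across, 120 mm tall, standing on the table beside the platform, 25 to 50 mm clear of it. Origin: middle of its underside.
- platform_end (a point): Middle of the platform's far end, on its top, 360 mm beyond the step edge; axes as the scale. Near it a dark carriage (28 mm tall, two black knobs) crosses the platform, clamped where it was last set: the distance from step edge to the free bumper's face is anything from 250 to 290 mm, is not reported and has to be felt or seen. A low read-out (50 mm tall) adjoins this end.
- screw_jar: Bystander: glass jar with a steel lid, 70 mm across, 85 mm tall, on the table on the robot's side of the deck's far end. Origin: middle of its underside.
Not all that is in view belongs to the job. What is meant by the beacon is not pink, purple or yellow, and is the smaller of those in its own colour.

How it is judged (in metres and radians):
On the way, in this order (a step that is already met when the one before it is completed fails the run):
1. the tray's leading end has passed over the step, at least 50 mm onto the platform (y of tray_nose in the frame of scale above 0.05 m), for 0.1 s.
2. the tray, flat on the platform, keeps the spring bumper about half way in (3 to 9.5 mm) for 0.4 s (value of joint bumper between 0.003 and 0.0095 m and contact force between tray and the fingers above 0.5 N and y of tray_tail in the frame of scale above 0.005 m and angle between tray's own z axis and vertical below 0.05 rad), for 0.4 s.
At the end, for the whole second after the job is handed in: Tray released, still, flat (0.025 rad, underside within 3 mm of the platform top), wholly on the platform: trailing edge 5 mm or more past the step, within 35 mm of the platform's middle line, square within 0.1 rad; beacon upright (0.1 rad) on the tray floor (y of tray_tail in the frame of scale above 0.005 m and x of tray in the frame of scale between -0.035 and 0.035 m and z of tray in the frame of scale between 0.047 and 0.053 m and angle between tray's own z axis and vertical below 0.025 rad and angle between the y axis of tray and the y axis of scale, either way round below 0.1 rad and angle between beacon's own z axis and vertical below 0.1 rad and z of beacon in the frame of tray below 0.01 m and horizontal distance between beacon and tray below 0.11 m and linear speed of tray below 0.01 m/s and contact force between tray and the fingers below 0.1 N); the robot touches nothing.
It fails at once if the tray tilts by more than 0.25 rad or the beacon tips by more than 0.45 rad (angle between tray's own z axis and vertical above 0.25 rad or angle between beacon's own z axis and vertical above 0.45 rad).
It fails at once if the tray's trailing edge comes more than 12 mm above the platform's level: carried clear, or caught and tipped forward (z of tray_tail in the frame of step_edge above 0.012 m).
It fails at once if the tray is rammed into the step, the platform or the stop (more than 40 N) (contact force between tray and scale above 40 N).
It fails at once if the bumper is bottomed (pushed in more than 11 mm) (value of joint bumper above 0.011 m).
It fails at once if a bystander beside the station (lantern, can or jar) is moved by more than 20 mm (distance of any of lantern, spray_can, screw_jar from where it was at the start of the episode above 0.02 m).
It also fails if it takes over 64 s, if anything falls off the work surface, if the arm or the gripper's body presses on something with over 40 N, if the wrist force passes 120 N, or if a joint passes its speed limit or range.

## Working session

There is one attempt and no reset: what is moved stays moved. The work goes in short steps, Python scripts to look and compute and a shell command to move; the robot and the scene stay as the last step left them, time stands still between calls to the robot, and variables do not carry over. Pictures are saved under pics/ and viewed, and the job is handed in when it is done.

```bash
ls; mkdir -p pics; python3 - <<'E'
from plant import bot
import cv2
s=bot.observe();print(s)
print(bot.grip_point_offset)
for n in ["scene","side","wrist"]:
    im=bot.get_image(n); cv2.imwrite(f"pics/a_{n}.png",im[:,:,::-1])
    print(n,bot.get_calibration(n))
    for k in ["tray","tray_bar","step_edge","platform_end","beacon","deck","bumper","lantern","spray_can","screw_jar","scale","tray_nose","tray_tail"]:
        try: r=bot.find_in(n,k)
        except Exception as e: r=e
        print(n,k,[(d['point'],d['conf']) for d in r] if isinstance(r,list) else r)
print(bot.observe()['time_s'])
E
```

```text
pics
{'time_s': 0.0, 'joints': array([-8.59360146e+00,  1.64548967e+01,  9.04224552e+01,  1.55939883e-03,
        7.32569555e+01, -8.59465990e+00]), 'qd': array([-0.07376296,  0.04401875, -0.00273912,  0.03939986,  0.00130587,
       -0.03344107]), 'effort': array([-1.79628755e-04, -4.05981302e+01, -2.92628127e+01, -1.54224781e-04,
        5.81841552e-03,  3.74769741e-06]), 'tcp_pos': array([6.74293192e+02, 1.52678513e-01, 2.04033620e+02]), 'orientation': array([-8.99784532e+01,  1.32576179e-01,  6.32384304e-04]), 'ft_force': array([ 0.12134935,  0.24715597, -0.62006954]), 'torque': array([ 0.01358966, -0.02482972,  0.05258495]), 'opening': 0.9990338009123955}
18.700000000000003
scene {'fov_y': 48.15507348771804, 'cx': 316.2920003962082, 'cy': 239.1113655250871, 'world_to_cam': array([[-5.39089186e-01,  8.42141609e-01,  1.34298358e-02,
         3.08339389e+02],
       [ 5.33214007e-01,  3.53588170e-01, -7.68542926e-01,
        -2.03377902e+02],
       [-6.51970607e-01, -4.07152203e-01, -6.39657260e-01,
         1.91708817e+03],
       [ 0.00000000e+00,  0.00000000e+00,  0.00000000e+0
[... 1991 characters left out ...]
9744827e-04, -2.66355885e-01, -9.63874549e-01,
         3.77775271e+02],
       [ 0.00000000e+00,  0.00000000e+00,  0.00000000e+00,
         1.00000000e+00]])}
wrist tray [([292.6, 139.6], 0.71)]
wrist tray_bar [([292.5, 140.4], 0.98)]
wrist step_edge [([94.3, 183.6], 0.57), ([293.2, 140.7], 0.38), ([224.7, 222.1], 0.33)]
wrist platform_end [([93.5, 183.8], 0.72)]
wrist beacon [([385.8, 199.2], 0.64), ([297.1, 412.0], 0.6)]
wrist deck [([292.8, 141.0], 0.67)]
wrist bumper []
wrist lantern [([386.8, 367.5], 0.63)]
wrist spray_can [([131.4, 416.6], 0.71)]
wrist screw_jar []
wrist scale [([92.7, 182.4], 0.59)]
wrist tray_nose [([293.1, 139.7], 0.63)]
wrist tray_tail [([291.2, 140.4], 0.97)]
2.1
```

View pics/a_scene.png

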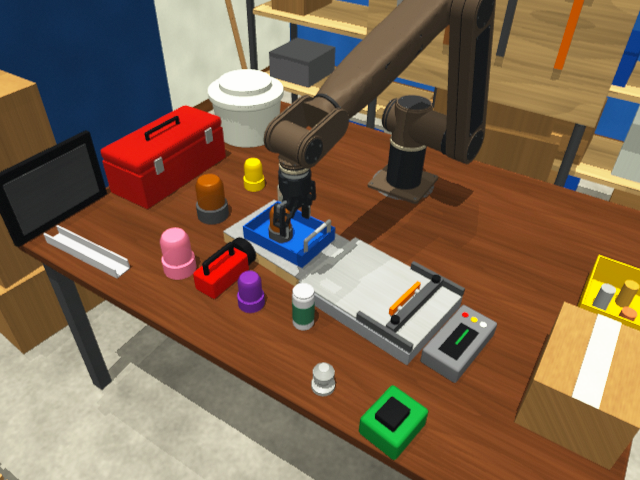

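View pics/a_side.png

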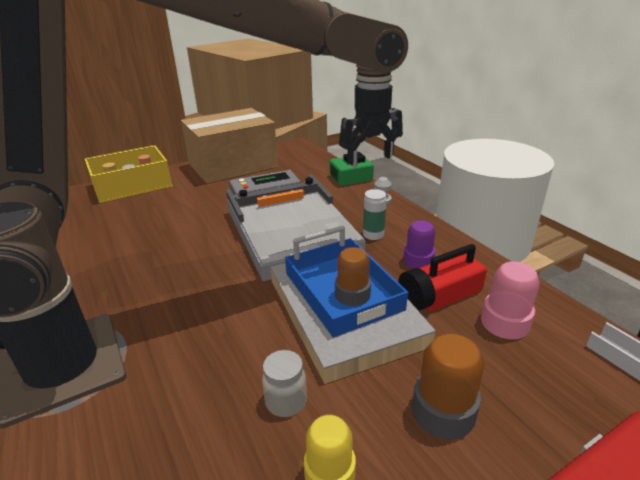

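View pics/a_wrist.png

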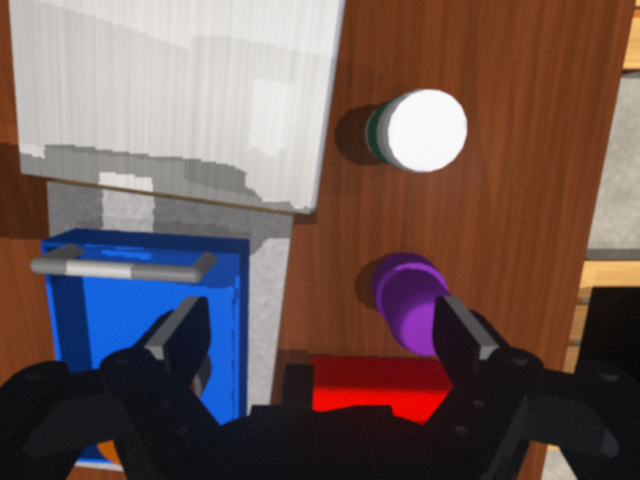

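```bash
cat > h.py <<'E'
import numpy as np, cv2
from plant import bot
def ray(cal,r,c):
    f=240/np.tan(np.radians(cal['fov_y']/2)); T=cal['world_to_cam']
    d=np.array([(c-cal['cx'])/f,(r-cal['cy'])/f,1.]); R=T[:3,:3]
    return -R.T@T[:3,3], R.T@d
def atz(cal,r,c,z):
    o,d=ray(cal,r,c); return o+d*(z-o[2])/d[2]
def proj(cal,p):
    f=240/np.tan(np.radians(cal['fov_y']/2)); T=cal['world_to_cam']
    q=T[:3,:3]@np.array(p,float)+T[:3,3]; return np.array([cal['cy']+f*q[1]/q[2],cal['cx']+f*q[0]/q[2]])
E
python3 - <<'E'
import cv2
a=cv2.imread('pics/a_wrist.png')[150:300,0:330]; cv2.imwrite('pics/c_w.png',cv2.resize(a,None,fx=2.4,fy=2.4,interpolation=cv2.INTER_CUBIC))
a=cv2.imread('pics/a_side.png')[160:360,210:440]; cv2.imwrite('pics/c_s.png',cv2.resize(a,None,fx=3,fy=3,interpolation=cv2.INTER_CUBIC))
E
```

```text
(no output)
```

View pics/c_w.png

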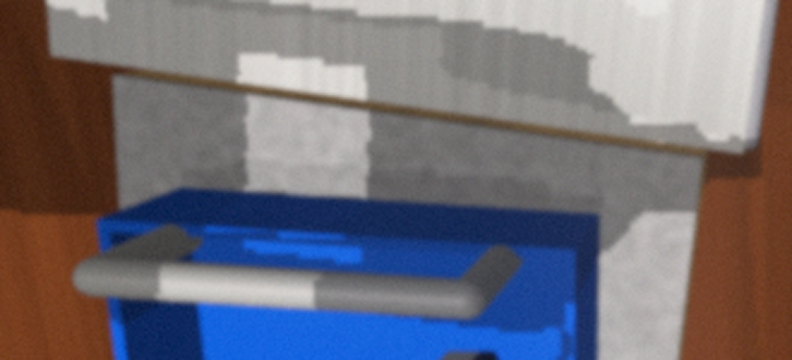

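View pics/c_s.png

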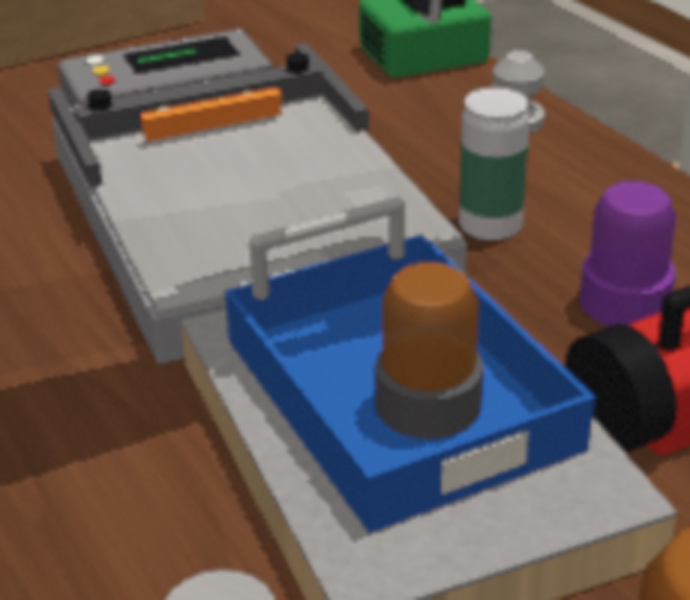

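```bash
python3 - <<'E'
from h import *
w=bot.get_calibration('wrist');s=bot.get_calibration('side')
print('cam w',ray(w,0,0)[0],'cam s',ray(s,0,0)[0])
W=lambda c,r,z:atz(w,150+r/2.4,c/2.4,z).round(1)
S=lambda c,r,z:atz(s,160+r/3,210+c/3,z).round(1)
print('step W',W(48,55,50),W(748,152,50)); print('step S',S(157,305,50),S(462,240,50))
def tri(a,b):
    (o1,d1),(o2,d2)=a,b
    A=np.stack([d1,-d2],1); t=np.linalg.lstsq(A,o2-o1,rcond=None)[0]
    return ((o1+d1*t[0]+o2+d2*t[1])/2).round(1), np.linalg.norm(o1+d1*t[0]-o2-d2*t[1]).round(1)
print(tri(ray(w,150+55/2.4,48/2.4),ray(s,160+305/3,210+157/3)),tri(ray(w,150+152/2.4,748/2.4),ray(s,160+240/3,210+462/3)))
print('bar',tri(ray(w,150+278/2.4,85/2.4),ray(s,160+243/3,210+259/3)),tri(ray(w,150+299/2.4,468/2.4),ray(s,160+206/3,210+398/3)))
print('bumperS low',S(145,138,54),S(282,107,54))
for z in (36,40,44): print('tail rim',z,S(372,475,z+45),S(595,400,z+45),'deckwW',W(113,75,z),W(703,155,z))
print('front rim',S(228,293,85),S(420,238,85))
E
```

```text
cam w [675.1248631   67.90662314 373.61144772] cam s [ 129.76748046 -741.24985835  622.50899876]
step W [417.3  36.4  50. ] [667.    1.1  50. ]
step S [418.5  40.5  50. ] [660.9  -4.8  50. ]
(array([417.9,  37. ,  51.9]), np.float64(1.6)) (array([666.1,   0.7,  45.4]), np.float64(1.9))
bar (array([472.6, -23.2, 121.2]), np.float64(3.4)) (array([583.9, -30.3, 118.7]), np.float64(0.8))
bumperS low [513.9 282.2  54. ] [647.5 270.7  54. ]
tail rim 36 [ 439.8 -229.6   81. ] [ 595.5 -244.1   81. ] deckwW [428.9  27.6  36. ] [649.4  -3.   36. ]
tail rim 40 [ 437.5 -233.4   85. ] [ 592.1 -247.8   85. ] deckwW [431.8  28.1  40. ] [649.7  -2.1  40. ]
tail rim 44 [ 435.2 -237.2   89. ] [ 588.6 -251.5   89. ] deckwW [434.7  28.6  44. ] [650.   -1.3  44. ]
front rim [449.4 -20.2  85. ] [603.5 -31.   85. ]
```

Side view: the tray is at about (335,287), with its bar running (296,241) to (343,228). The step edge runs (262,262) to (364,240) and the orange bumper is at (282,199).
Amber beacon candidates: the one in the tray at (353,278) and the big one on the table at (447,385). The smaller one, in the tray, fits and shows clearly in the crop.
I measured the bar middle at about (528,-27,120), the tray yaw at about -4.5°, the scale yaw at about -8.2°, and the bumper about 260 mm past the step. Next I turn the tool and move over the bar.

```bash
python3 -m pendant '{"offset":[[0,0,0],[0,0,0],[0,0,0],[0,0,0],[0,0,0],[0,0,0],[0,0,0],[0,0,0]],"rot":[[0,-0.1865,0],[0,-0.1865,0],[0,-0.1865,0],[0,-0.1865,0],[0,-0.1865,0],[0,-0.1865,0],[0,-0.1865,0],[0,-0.1865,0]]}' 50 40
python3 -m pendant '{"offset":[[-10,0,36],[-10,0,36],[-9,0,36],[-9,0,36],[0,0,0],[0,0,0]],"rot":[[0,0,0],[0,0,0],[0,0,0],[0,0,0],[0,0,0],[0,0,0]]}'
python3 - <<'E'
from h import *
o=bot.observe();print(o['time_s'],o['tcp_pos'],o['orientation'],o['ft_force'])
for n in ["scene","side","wrist"]:
    im=bot.get_image(n); cv2.imwrite(f"pics/b_{n}.png",im[:,:,::-1]); print(n, [(d['point'],d['conf']) for d in bot.find_in(n,'tray_bar')])
a=cv2.imread('pics/b_side.png')[130:330,210:440]; cv2.imwrite('pics/b_s2.png',cv2.resize(a,None,fx=3,fy=3,interpolation=cv2.INTER_CUBIC))
E
```

```text
time_s: 3.1
tcp_pos: [675.0, 0.0, 205.4]
orientation: [-90.0, 0.0, 85.8]
ft_force: [0.1, -0.4, 0.7]
opening: 0.587
time_s: 3.85
tcp_pos: [529.2, -26.6, 206.0]
orientation: [-90.1, 0.0, 85.5]
ft_force: [-0.3, -0.0, -0.3]
opening: 0.582
3.85 [529.20716334 -26.59045752 206.03041101] [-9.00972092e+01  5.38823187e-03  8.54772340e+01] [-0.33935296 -0.01563889 -0.34487963]
scene [([233.7, 298.9], 0.96), ([308.4, 403.7], 0.68)]
side [([287.8, 330.8], 0.86)]
wrist [([195.8, 214.4], 0.59)]
```

View pics/b_wrist.png

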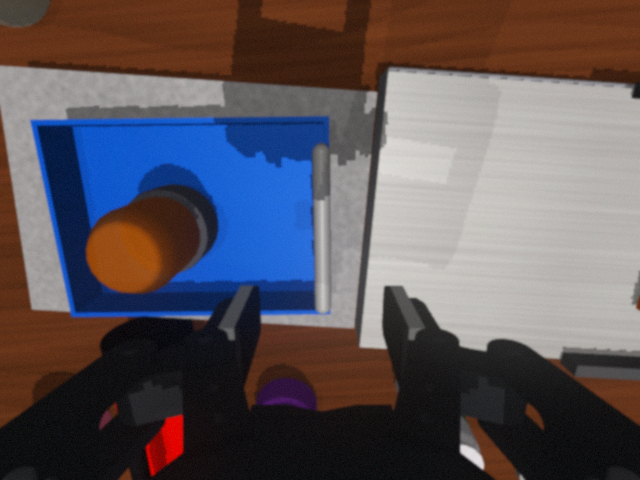

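View pics/b_s2.png

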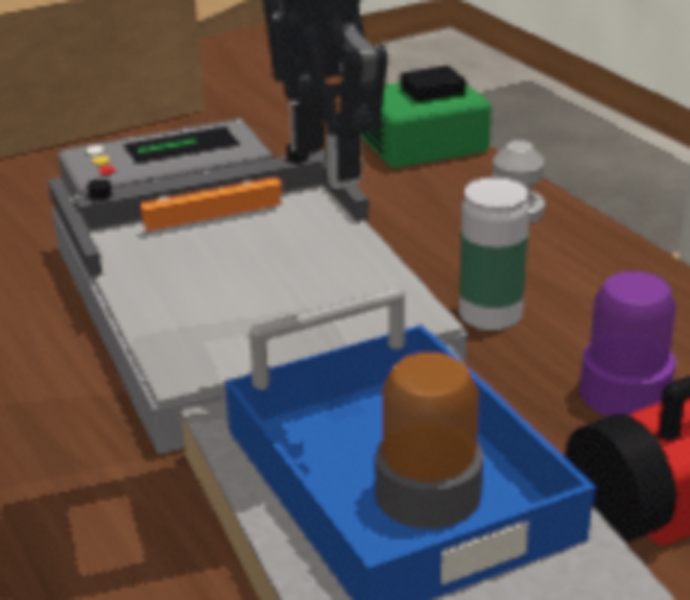

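```bash
python3 - <<'E'
from h import *
w=bot.get_calibration('wrist')
W=lambda c,r,z:atz(w,r,c,z).round(1)
print('bar',W(320,150,120),W(322,308,120)); 
print('step',W(387,68,50),W(360,345,50))
print('rim',W(329,117,85),W(33,121,85),W(72,315,85), W(329,313,85))
print('deck corner far',W(378,92,40),W(356,328,40),W(32,308,40),W(0,67,40))
print('beacon base ~',W(165,230,44))
E
```

```text
bar [471.7 -22.2 120. ] [585.8 -29.7 120. ]
step [415.   35.8  50. ] [662.4   1.8  50. ]
rim [450.  -13.9  85. ] [ 435.7 -231.5   85. ] [ 592.6 -243.2   85. ] [608.  -25.4  85. ]
deck corner far [431.5  29.5  40. ] [ 6.492e+02 -5.000e-01  4.000e+01] [ 602.6 -314.9   40. ] [ 388.  -279.4   40. ]
beacon base ~ [ 534.2 -168.7   44. ]
```

Wrist view: the bar runs from (320,150) to (322,308), vertical and midway between the fingers, and the platform edge runs (387,68) to (360,345). The bar middle works out at (528.7,-26), and the TCP is at (529,-26.6), so I descend.

```bash
python3 -m pendant '{"offset":[[0,25,0],[0,25,0],[0,20,0],[0,15,0],[0,10,0],[0,10,0],[0,0,0],[0,0,0]],"rot":[[0,-0.008,0],[0,0,0],[0,0,0],[0,0,0],[0,0,0],[0,0,0],[0,0,0],[0,0,0]]}'
python3 - <<'E'
from h import *
im=bot.get_image('side')[:,:,::-1][130:330,210:440]; cv2.imwrite('pics/d_s.png',cv2.resize(im,None,fx=3,fy=3,interpolation=cv2.INTER_CUBIC))
im=bot.get_image('wrist')[:,:,::-1]; cv2.imwrite('pics/d_w.png',im)
E
```

```text
time_s: 5.15
tcp_pos: [528.9, -26.6, 101.0]
orientation: [-90.1, 0.0, 85.9]
ft_force: [-0.3, 0.4, 0.4]
opening: 0.588
```

View pics/d_s.png

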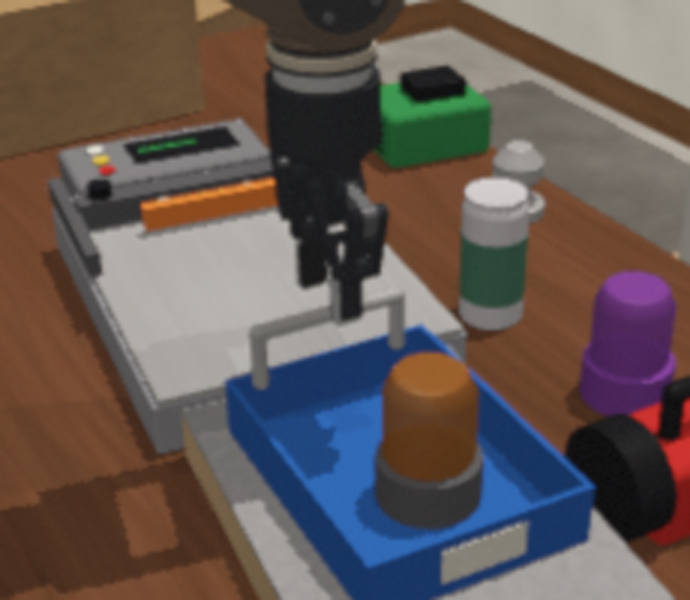

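View pics/d_w.png

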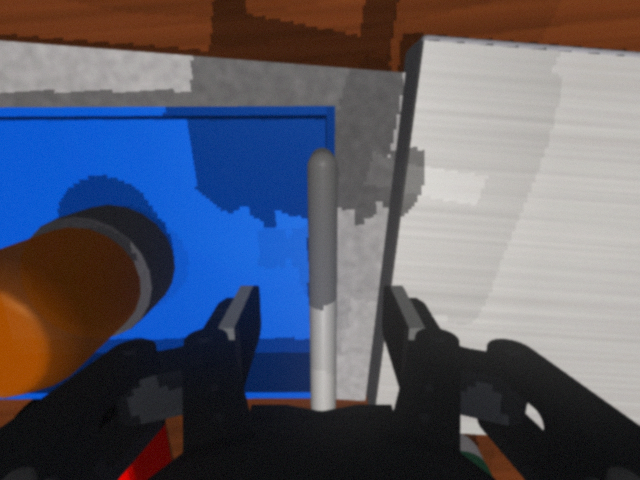

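The bar at column 322 sits midway between the open fingers at about columns 250 and 390, and the fingertips are below bar level. I close on it.

```bash
python3 -m pendant '{"offset":[[0,0,0],[0,0,0],[0,0,0],[0,0,0],[0,0,0],[0,0,0]],"rot":[[0,0,0],[0,0,0],[0,0,0],[0,0,0],[0,0,0],[0,0,0]]}' 0 40
python3 -m pendant '{"offset":[[0,-3,0],[0,-3,0],[0,-3,0],[0,-3,0],[0,-3,0],[0,-3,0],[0,0,0],[0,0,0]],"rot":[[0,0,0],[0,0,0],[0,0,0],[0,0,0],[0,0,0],[0,0,0],[0,0,0],[0,0,0]]}'
python3 - <<'E'
from h import *
im=bot.get_image('side')[:,:,::-1][130:330,210:440]; cv2.imwrite('pics/e_s.png',cv2.resize(im,None,fx=3,fy=3,interpolation=cv2.INTER_CUBIC))
E
```

```text
time_s: 6.0
tcp_pos: [528.8, -26.5, 100.9]
orientation: [-90.0, -0.0, 85.9]
ft_force: [0.5, 1.3, 4.1]
opening: 0.001
time_s: 7.0
tcp_pos: [528.4, -26.5, 118.4]
orientation: [-90.0, -0.0, 85.9]
ft_force: [0.1, -0.9, 0.2]
opening: 0.001
```

View pics/e_s.png

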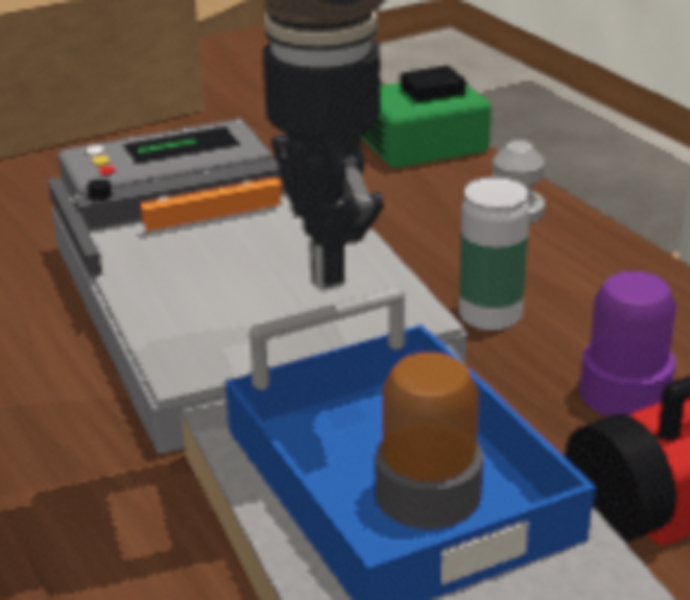

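```bash
python3 - <<'E'
from h import *
s=bot.get_calibration('side'); o=bot.observe(); p=o['tcp_pos']; print(p,o['ft_force'],o['opening'])
f=lambda p:((proj(s,p)-[130,210])*3)[::-1].round()
print('tcp',f(p),'bar at120',f([528.4,-26.5,120]),'bar100',f([528.4,-26.5,100]), 'bar y-46', f([528.4,-46,120]))
w=bot.get_calibration('wrist')
for q in ([528.4,-26.5,120],[528.4,-26.5,100]): print(proj(w,q))
im=bot.get_image('wrist')[:,:,::-1]; cv2.imwrite('pics/f_w.png',im)
im=bot.get_image('scene')[:,:,::-1][150:350,200:430]; cv2.imwrite('pics/f_sc.png',cv2.resize(im,None,fx=3,fy=3,interpolation=cv2.INTER_CUBIC))
c=bot.get_calibration('scene'); g=lambda p:((proj(c,p)-[150,200])*3)[::-1].round()
print('scene tcp',g(p),g([472,-22,120]),g([585,-30,120]))
E
```

```text
[528.37100754 -26.50114243 118.34352217] [0.11474438 0.49868292 0.37644047] 0.001692584014971732
tcp [329. 315.] bar at120 [329. 313.] bar100 [329. 337.] bar y-46 [343. 326.]
[281.0106206  320.20780942]
[266.71957754 320.26093871]
scene tcp [352. 244.] [388. 213.] [315. 274.]
```

View pics/f_w.png

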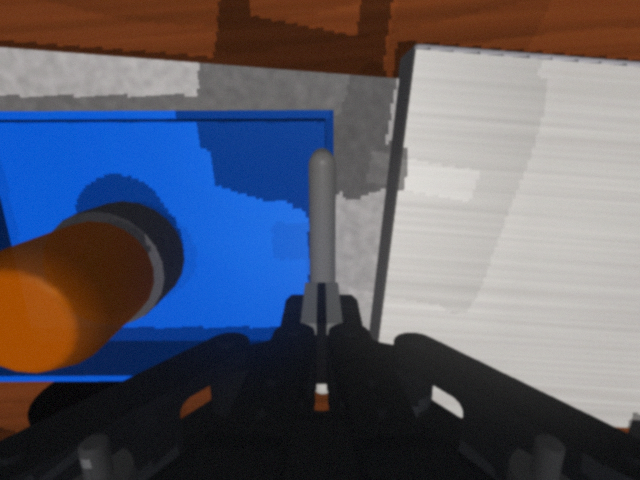

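View pics/f_sc.png

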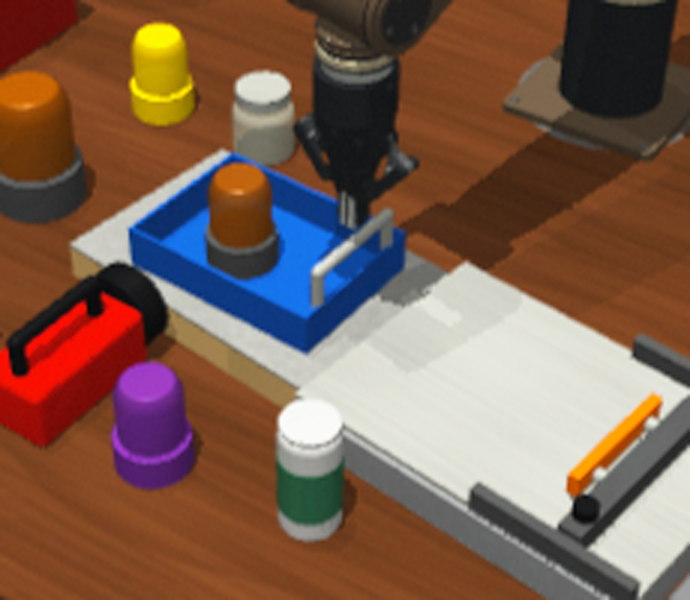

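The fingers shut fully with the bar outside them. In both pictures the tips look about 20 mm higher than the reported TCP, so I measure this with a light touch on top of the bar.

```bash
python3 -m pendant '{"offset":[[0,4,0],[0,4,0],[0,4,0],[0,0,0]],"rot":[[0,0,0],[0,0,0],[0,0,0],[0,0,0]]}'
for i in 1 2 3; do python3 -m pendant '{"offset":[[0,1.5,0],[0,0,0]],"rot":[[0,0,0],[0,0,0]]}' | tr '\n' ' ';echo; done
```

```text
time_s: 7.65
tcp_pos: [528.0, -26.4, 105.8]
orientation: [-89.9, -0.0, 85.9]
ft_force: [0.1, 0.3, 0.2]
opening: -0.0
time_s: 7.9 tcp_pos: [528.4, -26.5, 104.9] orientation: [-90.0, -0.0, 85.9] ft_force: [-0.4, -0.4, 1.2] opening: -0.002 
time_s: 8.15 tcp_pos: [528.4, -26.5, 103.3] orientation: [-90.0, -0.0, 85.9] ft_force: [0.4, -0.2, 0.4] opening: -0.0 
time_s: 8.4 tcp_pos: [528.3, -26.5, 101.7] orientation: [-90.0, -0.0, 85.9] ft_force: [0.1, 0.1, 0.0] opening: 0.001
```

```bash

for i in 1 2; do python3 -m pendant '{"offset":[[0,1,0],[0,0,0]],"rot":[[0,0,0],[0,0,0]]}' | tr '\n' ' ';echo; done; python3 - <<'E'
from h import *
im=bot.get_image('side')[:,:,::-1][130:330,210:440]; cv2.imwrite('pics/g_s.png',cv2.resize(im,None,fx=3,fy=3,interpolation=cv2.INTER_CUBIC))
E
```

```text
time_s: 8.65 tcp_pos: [528.5, -26.5, 101.0] orientation: [-90.0, 0.0, 85.9] ft_force: [-1.1, 0.2, 0.1] opening: -0.002 
time_s: 8.9 tcp_pos: [528.6, -26.5, 100.8] orientation: [-90.0, 0.0, 85.9] ft_force: [-2.8, 1.0, 5.3] opening: 0.001
```

View pics/g_s.png

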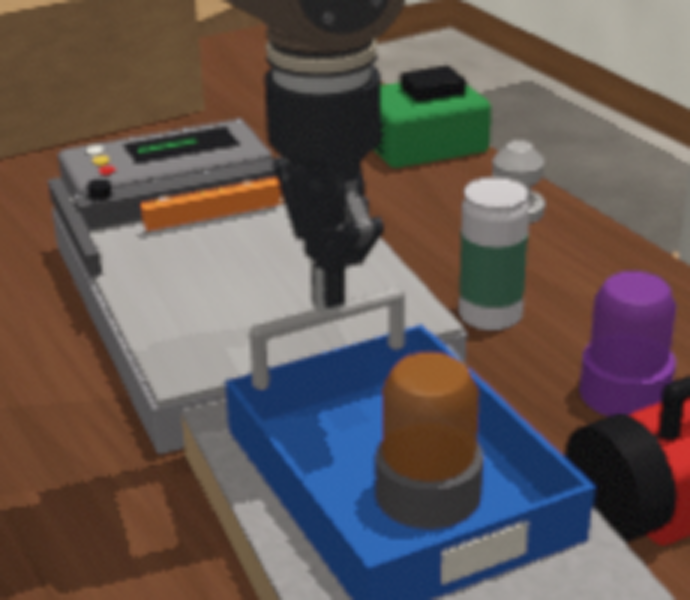

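Contact came at TCP z of about 100.7 against a bar top near 126, so the real fingertips end about 25 mm short of the reported TCP. I back off, open and regrasp with the TCP at about 76.

```bash
python3 -m pendant '{"offset":[[0,-10,0],[0,-20,0],[0,-10,0],[0,0,0],[0,0,0]],"rot":[[0,0,0],[0,0,0],[0,0,0],[0,0,0],[0,0,0]]}' 50
python3 -m pendant '{"offset":[[0,15,0],[0,15,0],[0,12,0],[0,8,0],[0,7,0],[0,7,0],[0,0,0],[0,0,0]],"rot":[[0,0,0],[0,0,0],[0,0,0],[0,0,0],[0,0,0],[0,0,0],[0,0,0],[0,0,0]]}'
python3 - <<'E'
from h import *
im=bot.get_image('side')[:,:,::-1][130:330,210:440]; cv2.imwrite('pics/i_s.png',cv2.resize(im,None,fx=3,fy=3,interpolation=cv2.INTER_CUBIC))
E
```

```text
time_s: 9.57
tcp_pos: [528.0, -26.4, 139.2]
orientation: [-89.9, -0.0, 85.9]
ft_force: [0.0, -0.2, -0.7]
opening: 0.589
time_s: 10.58
tcp_pos: [528.7, -26.6, 76.3]
orientation: [-90.0, 0.0, 85.9]
ft_force: [-0.3, -0.5, -0.7]
opening: 0.589
```

View pics/i_s.png

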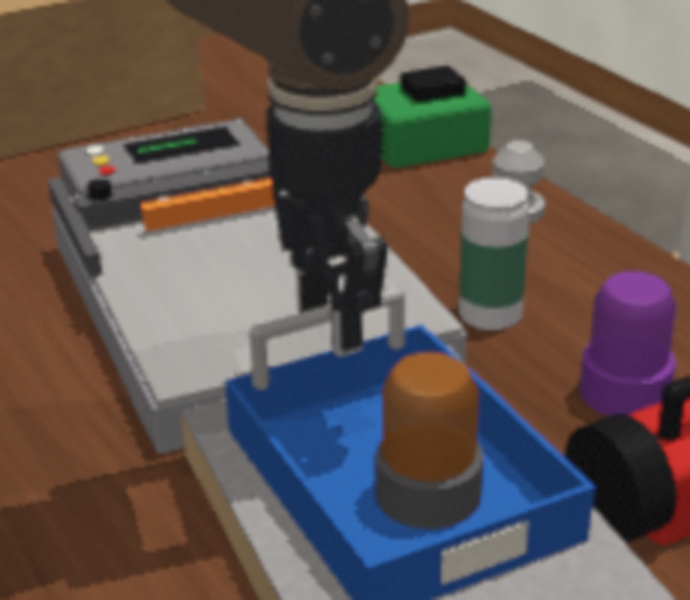

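The fingers now straddle the bar: the rear finger is in front of it with its tip at (347,350) in the crop, below the bar. I close.

```bash
python3 -m pendant '{"offset":[[0,0,0],[0,0,0],[0,0,0],[0,0,0],[0,0,0],[0,0,0]],"rot":[[0,0,0],[0,0,0],[0,0,0],[0,0,0],[0,0,0],[0,0,0]]}' 0 40
```

```text
time_s: 11.38
tcp_pos: [528.6, -26.4, 76.3]
orientation: [-90.0, -0.0, 85.9]
ft_force: [-0.3, 1.8, 2.5]
opening: 0.125
```

Gripped, with the opening at about 11 mm on a 12 mm bar. I lift the leading end.

```bash
python3 -m pendant '{"offset":[[0,-3,0],[0,-3,0],[0,-3,0],[0,-3,0],[0,-3,0],[0,-3,0],[0,-4,0],[0,0,0],[0,0,0]],"rot":[[0,0,0],[0,0,0],[0,0,0],[0,0,0],[0,0,0],[0,0,0],[0,0,0],[0,0,0],[0,0,0]]}'
python3 - <<'E'
from h import *
im=bot.get_image('side')[:,:,::-1][130:330,210:440]; cv2.imwrite('pics/j_s.png',cv2.resize(im,None,fx=3,fy=3,interpolation=cv2.INTER_CUBIC))
E
```

```text
time_s: 12.5
tcp_pos: [528.5, -26.2, 98.0]
orientation: [-90.0, -0.0, 85.9]
ft_force: [-0.2, 1.6, -3.4]
opening: 0.125
```

View pics/j_s.png

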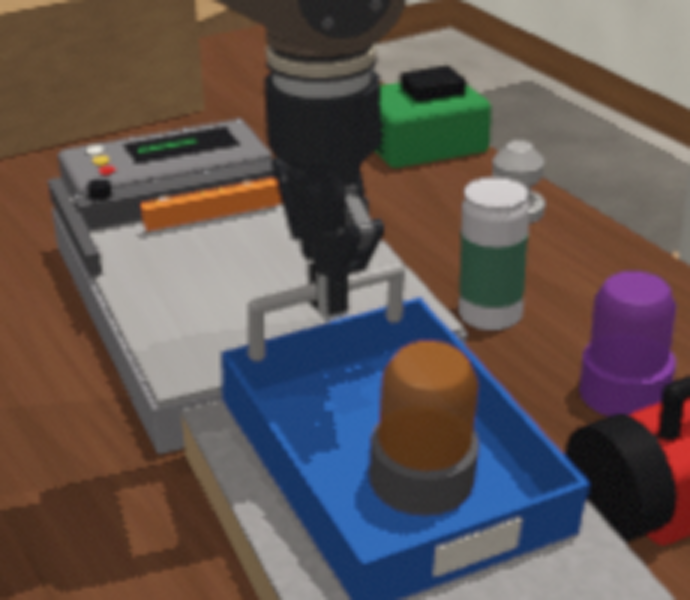

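The front is held up, the tail is on the deck and the beacon is upright. I slide forward, squaring up by 4°.

```bash
python3 -m pendant '{"offset":[[3,0,-0.7],[5,0,-0.7],[6,0,-0.7],[7,0,-0.7],[7,0,-0.7],[7,0,-0.7],[7,0,-0.7],[7,0,-0.7],[6,0,-0.7],[5,0,-0.7]],"rot":[[0,0.007,0],[0,0.007,0],[0,0.007,0],[0,0.007,0],[0,0.007,0],[0,0.007,0],[0,0.007,0],[0,0.007,0],[0,0.007,0],[0,0.007,0]]}'
python3 -m pendant '{"offset":[[5,0,0],[6,0,0],[7,0,0],[7,0,0],[7,0,0],[7,0,0],[6,0,0],[3,0,0],[0,0,0]],"rot":[[0,0,0],[0,0,0],[0,0,0],[0,0,0],[0,0,0],[0,0,0],[0,0,0],[0,0,0],[0,0,0]]}'
python3 - <<'E'
from h import *
im=bot.get_image('side')[:,:,::-1][130:330,210:440]; cv2.imwrite('pics/k_s.png',cv2.resize(im,None,fx=3,fy=3,interpolation=cv2.INTER_CUBIC))
E
```

```text
time_s: 13.8
tcp_pos: [541.7, 32.8, 97.9]
orientation: [-90.0, 0.0, 81.9]
ft_force: [-0.4, 0.2, -4.1]
opening: 0.122
time_s: 14.92
tcp_pos: [548.5, 80.5, 98.1]
orientation: [-90.0, -0.0, 81.9]
ft_force: [0.6, 0.4, -4.3]
opening: 0.126
```

View pics/k_s.png

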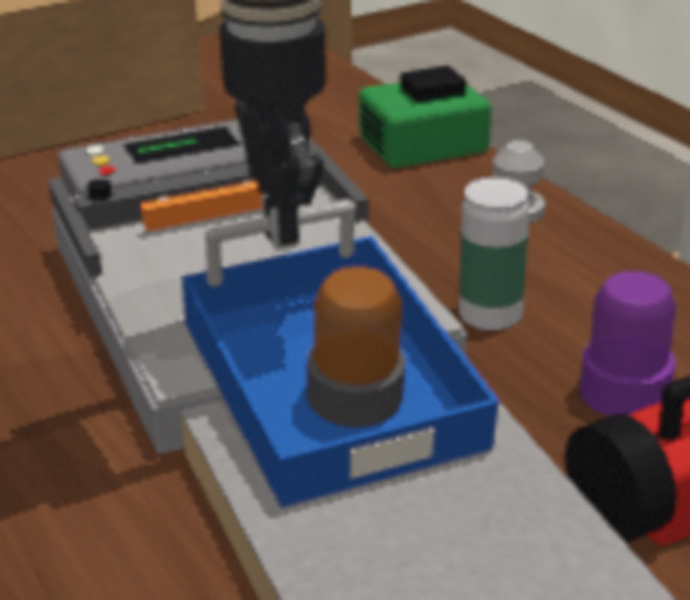

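```bash
python3 -m pendant '{"offset":[[4,0,0],[6,0,0],[8,0,0],[8,0,0],[8,0,0],[8,0,0],[8,0,0],[8,0,0],[8,0,0],[6,0,0]],"rot":[[0,0,0],[0,0,0],[0,0,0],[0,0,0],[0,0,0],[0,0,0],[0,0,0],[0,0,0],[0,0,0],[0,0,0]]}'
python3 -m pendant '{"offset":[[8,0,0],[8,0,0],[8,0,0],[8,0,0],[8,0,0],[7,0,0],[5,0,0],[2,0,0],[0,0,0]],"rot":[[0,0,0],[0,0,0],[0,0,0],[0,0,0],[0,0,0],[0,0,0],[0,0,0],[0,0,0],[0,0,0]]}'
python3 - <<'E'
from h import *
im=bot.get_image('side')[:,:,::-1][130:330,210:440]; cv2.imwrite('pics/l_s.png',cv2.resize(im,None,fx=3,fy=3,interpolation=cv2.INTER_CUBIC))
im=bot.get_image('wrist')[:,:,::-1]; cv2.imwrite('pics/l_w.png',im)
E
```

```text
time_s: 16.23
tcp_pos: [558.7, 151.7, 98.1]
orientation: [-90.0, 0.0, 81.9]
ft_force: [-1.0, -1.2, -3.6]
opening: 0.121
time_s: 17.35
tcp_pos: [566.1, 205.1, 98.1]
orientation: [-90.0, -0.0, 81.9]
ft_force: [-0.5, 0.4, -2.8]
opening: 0.125
```

View pics/l_s.png

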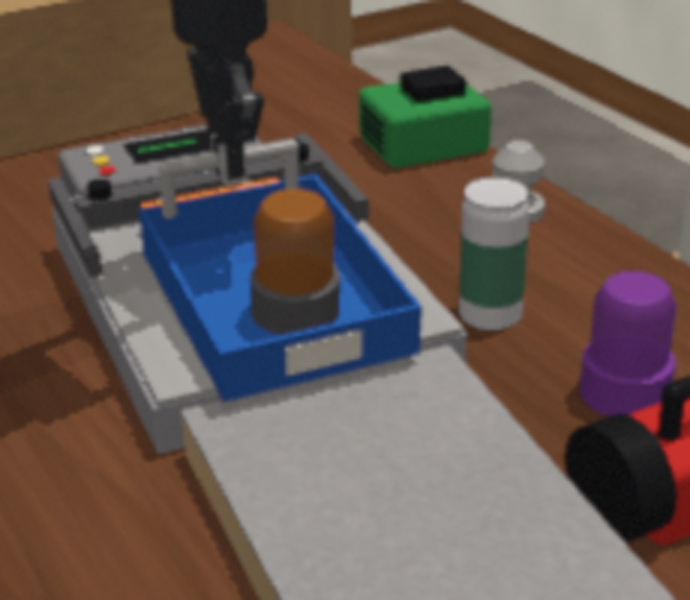

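View pics/l_w.png

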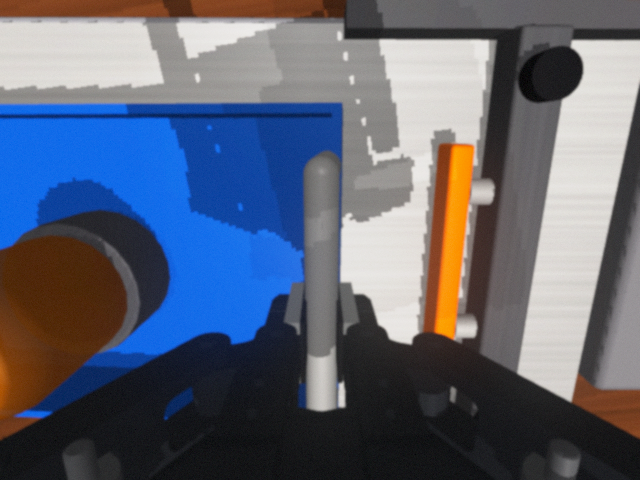

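```bash
python3 - <<'E'
from h import *
im=cv2.imread('pics/l_w.png')[130:350,320:520]; cv2.imwrite('pics/l_c.png',cv2.resize(im,None,fx=2.7,fy=2.7,interpolation=cv2.INTER_CUBIC))
w=bot.get_calibration('wrist')
u=np.array([.139,.990]);m=np.array([540.5,18.8]);e=np.array([.99,-.139])
for c,r,z in [(442,145,78),(437,330,78),(341,150,95)]:
    p=atz(w,r,c,z); print(p.round(1),'scale y',((p[:2]-m)@u).round(1),'x',((p[:2]-m)@e).round(1))
E
```

```text
[512.7 272.9  78. ] scale y 247.7 x -62.8
[613.5 264.6  78. ] scale y 253.5 x 38.1
[507.3 222.8  95. ] scale y 197.4 x -61.2
```

View pics/l_c.png

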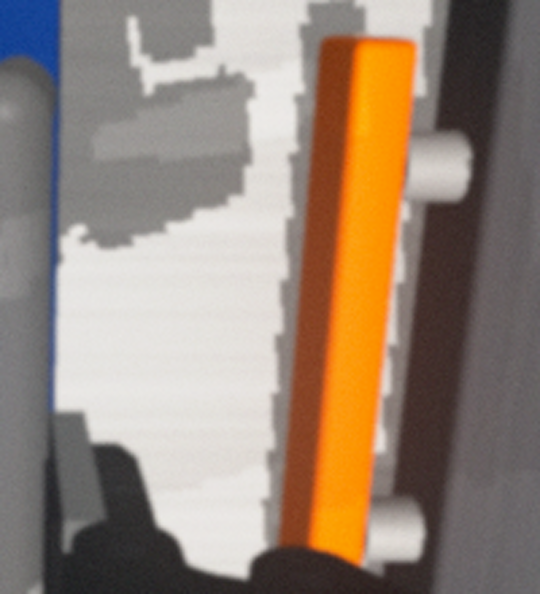

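```bash
python3 - <<'E'
from h import *
w=bot.get_calibration('wrist')
u=np.array([.139,.990]);m=np.array([540.5,18.8]);e=np.array([.99,-.139])
P=[]
for c,r,z in [(452.6,145.6,78),(435.6,332,78),(439.5,145,54),(425,332,54)]:
    p=atz(w,r,c,z);P.append(p); print(p.round(1),'scale y',((p[:2]-m)@u).round(1),'x',((p[:2]-m)@e).round(1))
d=P[1]-P[0];print(np.degrees(np.arctan2(d[1],d[0])))
d=P[3]-P[2];print(np.degrees(np.arctan2(d[1],d[0])))
E
```

```text
[513.7 278.   78. ] scale y 252.9 x -62.5
[614.6 263.7  78. ] scale y 252.8 x 39.3
[514.2 278.9  54. ] scale y 253.9 x -62.2
[628.4 263.3  54. ] scale y 254.3 x 53.0
-8.056444437635188
-7.790458064314147
```

```bash
python3 -m pendant '{"offset":[[3,0,0],[5,0,0],[6,0,0],[6,0,0],[6,0,0],[4,0,0],[2,0,0],[0,0,0]],"rot":[[0,0,0],[0,0,0],[0,0,0],[0,0,0],[0,0,0],[0,0,0],[0,0,0],[0,0,0]]}'
python3 -m pendant '{"offset":[[0,1.5,0],[0,1.5,0],[0,1.5,0],[0,1.5,0],[0,1,0],[0,0,0],[0,0,0]],"rot":[[0,0,0],[0,0,0],[0,0,0],[0,0,0],[0,0,0],[0,0,0],[0,0,0]]}'
for i in 1 2; do python3 -m pendant '{"offset":[[0,1,0],[0,0,0],[0,0,0]],"rot":[[0,0,0],[0,0,0],[0,0,0]]}'|tr '\n' ' ';echo;done
```

```text
time_s: 18.45
tcp_pos: [570.6, 236.8, 98.1]
orientation: [-90.0, -0.0, 81.9]
ft_force: [0.3, 1.3, -2.7]
opening: 0.12
time_s: 19.32
tcp_pos: [570.6, 236.4, 91.0]
orientation: [-90.0, -0.0, 81.9]
ft_force: [0.1, 2.1, -1.4]
opening: 0.127
time_s: 19.7 tcp_pos: [570.5, 236.4, 89.9] orientation: [-90.0, 0.0, 81.9] ft_force: [0.4, 1.1, -1.4] opening: 0.124 
time_s: 20.08 tcp_pos: [570.5, 236.4, 88.9] orientation: [-90.0, 0.0, 81.9] ft_force: [-0.4, 2.8, -1.4] opening: 0.122
```

```bash
for i in 1 2 3; do python3 -m pendant '{"offset":[[0,1,0],[0,0,0],[0,0,0]],"rot":[[0,0,0],[0,0,0],[0,0,0]]}'|tr '\n' ' ';echo;done
python3 - <<'E'
from h import *
im=bot.get_image('side')[:,:,::-1][130:330,210:440]; cv2.imwrite('pics/m_s.png',cv2.resize(im,None,fx=3,fy=3,interpolation=cv2.INTER_CUBIC))
E
```

```text
time_s: 20.45 tcp_pos: [570.5, 236.4, 87.9] orientation: [-90.0, 0.0, 81.9] ft_force: [1.2, 1.9, -2.6] opening: 0.125 
time_s: 20.82 tcp_pos: [570.5, 236.4, 86.9] orientation: [-90.0, 0.0, 81.9] ft_force: [1.8, 2.2, -1.2] opening: 0.123 
time_s: 21.2 tcp_pos: [570.6, 236.4, 85.9] orientation: [-90.0, -0.0, 81.9] ft_force: [1.0, 2.6, -1.2] opening: 0.122
```

View pics/m_s.png

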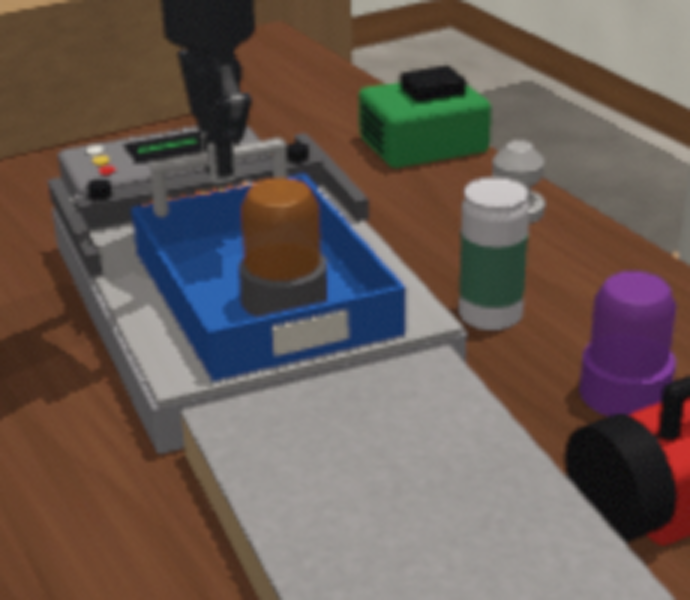

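```bash
for i in 1 2 3; do python3 -m pendant '{"offset":[[0,0.7,0],[0,0,0],[0,0,0]],"rot":[[0,0,0],[0,0,0],[0,0,0]]}'|tr '\n' ' ';echo;done
```

```text
time_s: 21.62 tcp_pos: [570.6, 236.4, 85.7] orientation: [-90.0, 0.0, 81.9] ft_force: [-1.8, 1.4, 3.0] opening: 0.126 
time_s: 22.0 tcp_pos: [570.6, 236.4, 85.7] orientation: [-90.0, 0.0, 81.9] ft_force: [-3.1, 0.4, 6.4] opening: 0.116 
time_s: 22.38 tcp_pos: [570.6, 236.4, 85.7] orientation: [-90.0, 0.0, 81.9] ft_force: [-4.5, 1.1, 8.4] opening: 0.124
```

Flat at TCP z = 85.7, since fz turned positive there. I remove the press-down, advance close to the bumper, then feel for it in small steps.

```bash
python3 -m pendant '{"offset":[[0,-1.8,0],[2,0,0],[3,0,0],[4,0,0],[4,0,0],[3,0,0],[2,0,0],[0,0,0],[0,0,0]],"rot":[[0,0,0],[0,0,0],[0,0,0],[0,0,0],[0,0,0],[0,0,0],[0,0,0],[0,0,0],[0,0,0]]}'
for i in 1 2 3; do python3 -m pendant '{"offset":[[1,0,0],[1,0,0],[0,0,0]],"rot":[[0,0,0],[0,0,0],[0,0,0]]}'|tr '\n' ' ';echo;done
```

```text
time_s: 23.5
tcp_pos: [573.5, 254.0, 85.7]
orientation: [-90.1, 0.0, 81.9]
ft_force: [0.5, -3.9, 4.1]
opening: 0.125
time_s: 23.88 tcp_pos: [573.4, 256.1, 85.7] orientation: [-90.0, 0.0, 81.9] ft_force: [-0.0, -4.6, 4.0] opening: 0.121 
time_s: 24.25 tcp_pos: [573.6, 258.1, 85.7] orientation: [-90.0, 0.0, 81.9] ft_force: [-1.0, -3.6, 4.5] opening: 0.12 
time_s: 24.62 tcp_pos: [573.8, 260.1, 85.7] orientation: [-90.0, 0.0, 81.9] ft_force: [-0.4, -3.8, 4.8] opening: 0.125
```

```bash
python3 -m pendant '{"offset":[[0,-0.6,0],[0,0,0]],"rot":[[0,0,0],[0,0,0]]}'|tr '\n' ' ';echo
for i in 1 2 3 4 5; do python3 -m pendant '{"offset":[[1,0,0],[0,0,0]],"rot":[[0,0,0],[0,0,0]]}'|tr '\n' ' ';echo;done
```

```text
time_s: 24.88 tcp_pos: [573.7, 260.4, 85.7] orientation: [-90.0, -0.0, 81.9] ft_force: [0.7, -3.9, 0.1] opening: 0.121 
time_s: 25.12 tcp_pos: [573.7, 261.3, 85.8] orientation: [-89.9, -0.0, 81.9] ft_force: [0.4, -2.7, -0.4] opening: 0.119 
time_s: 25.38 tcp_pos: [573.7, 262.2, 85.8] orientation: [-89.9, 0.0, 81.9] ft_force: [0.4, -2.8, 0.2] opening: 0.128 
time_s: 25.62 tcp_pos: [573.8, 262.6, 85.8] orientation: [-89.9, 0.1, 81.9] ft_force: [-1.8, -5.5, 0.1] opening: 0.126 
time_s: 25.88 tcp_pos: [573.9, 263.3, 85.8] orientation: [-89.9, 0.1, 81.9] ft_force: [-1.7, -5.9, -0.8] opening: 0.125 
time_s: 26.12 tcp_pos: [573.9, 263.9, 85.8] orientation: [-89.9, 0.2, 81.9] ft_force: [-2.6, -6.9, 0.7] opening: 0.125
```

Contact at TCP y ≈ 262.3, where the force steps from 2.8 N to 5.5 N. I continue about 4.5 mm.

```bash

for i in 1 2 3 4; do python3 -m pendant '{"offset":[[1,0,0],[0,0,0]],"rot":[[0,0,0],[0,0,0]]}'|tr '\n' ' ';echo;done
```

```text
time_s: 26.38 tcp_pos: [574.0, 264.6, 85.7] orientation: [-89.9, 0.2, 81.9] ft_force: [-1.2, -7.7, 1.9] opening: 0.124 
time_s: 26.62 tcp_pos: [574.1, 265.3, 85.8] orientation: [-89.9, 0.2, 81.9] ft_force: [-2.5, -9.2, 1.2] opening: 0.124 
time_s: 26.88 tcp_pos: [574.2, 266.1, 85.8] orientation: [-89.9, 0.3, 81.9] ft_force: [-1.9, -9.2, 1.2] opening: 0.124 
time_s: 27.12 tcp_pos: [574.3, 266.8, 85.8] orientation: [-89.9, 0.3, 81.9] ft_force: [-2.4, -9.4, 1.3] opening: 0.124
```

```bash
python3 -m pendant '{"offset":[[0.8,0,0],[0.6,0,0],[0,0,0],[0,0,0],[0,0,0],[0,0,0],[0,0,0],[0,0,0],[0,0,0],[0,0,0]],"rot":[[0,0,0],[0,0,0],[0,0,0],[0,0,0],[0,0,0],[0,0,0],[0,0,0],[0,0,0],[0,0,0],[0,0,0]]}'
python3 - <<'E'
from h import *
im=bot.get_image('side')[:,:,::-1][130:330,210:440]; cv2.imwrite('pics/n_s.png',cv2.resize(im,None,fx=3,fy=3,interpolation=cv2.INTER_CUBIC))
im=bot.get_image('wrist')[:,:,::-1]; cv2.imwrite('pics/n_w.png',im)
E
python3 -m pendant '{"offset":[[0,0,0],[0,0,0],[0,0,0],[0,0,0]],"rot":[[0,0,0],[0,0,0],[0,0,0],[0,0,0]]}'
```

```text
time_s: 28.38
tcp_pos: [574.5, 267.8, 85.7]
orientation: [-89.8, 0.3, 81.9]
ft_force: [-2.7, -10.2, 2.6]
opening: 0.123
time_s: 28.98
tcp_pos: [574.5, 267.8, 85.8]
orientation: [-89.8, 0.3, 81.9]
ft_force: [-2.5, -10.7, 1.8]
opening: 0.124
```

View pics/n_w.png

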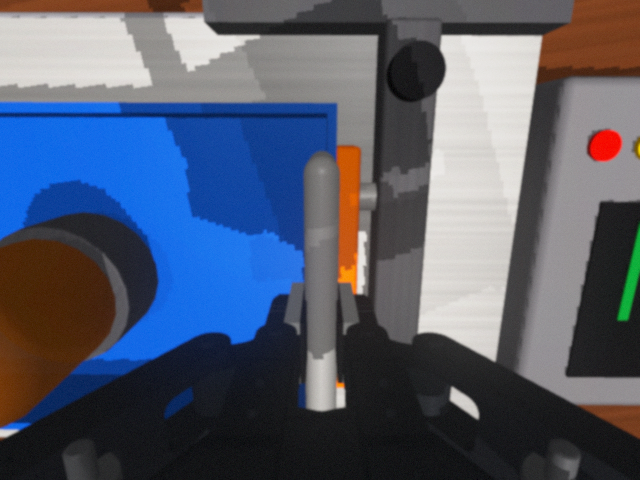

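View pics/n_s.png

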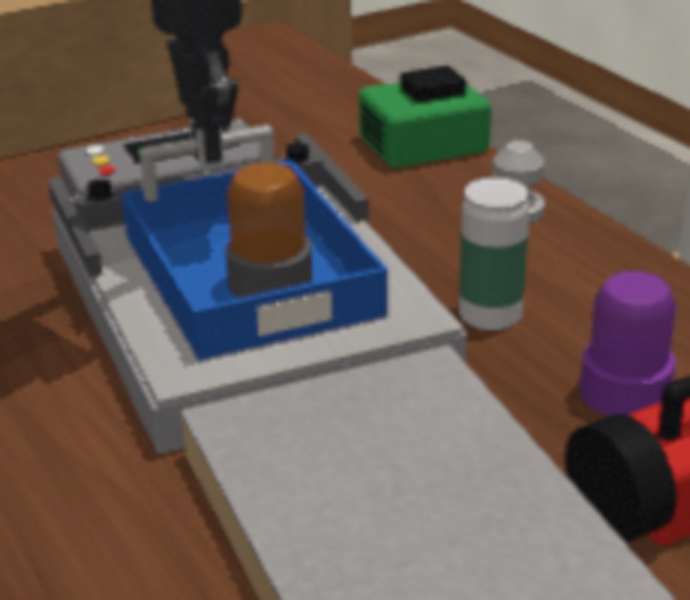

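Held about 1.5 s at roughly 5.5 mm in: 10.5 N in total, less about 3 N of friction. The tray is flat and square and the beacon upright. I ease back with the spring, release, and rise.

```bash
python3 -m pendant '{"offset":[[-1,0,0],[-1,0,0],[-1,0,0],[-1,0,0],[-1,0,0],[-1,0,0],[0,0,0],[0,0,0]],"rot":[[0,0,0],[0,0,0],[0,0,0],[0,0,0],[0,0,0],[0,0,0],[0,0,0],[0,0,0]]}'
python3 -m pendant '{"offset":[[0,0,0],[0,0,0],[0,0,0],[0,0,0],[0,0,0],[0,0,0],[0,0,0]],"rot":[[0,0,0],[0,0,0],[0,0,0],[0,0,0],[0,0,0],[0,0,0],[0,0,0]]}' 50
python3 - <<'E'
from h import *
im=bot.get_image('wrist')[:,:,::-1]; cv2.imwrite('pics/o_w.png',im)
E
```

```text
time_s: 29.98
tcp_pos: [574.1, 264.6, 85.8]
orientation: [-89.9, 0.0, 81.9]
ft_force: [-0.4, -2.7, -2.8]
opening: 0.124
time_s: 30.85
tcp_pos: [574.5, 264.5, 86.2]
orientation: [-90.0, -0.0, 81.9]
ft_force: [-0.1, -0.2, 0.4]
opening: 0.582
```

View pics/o_w.png

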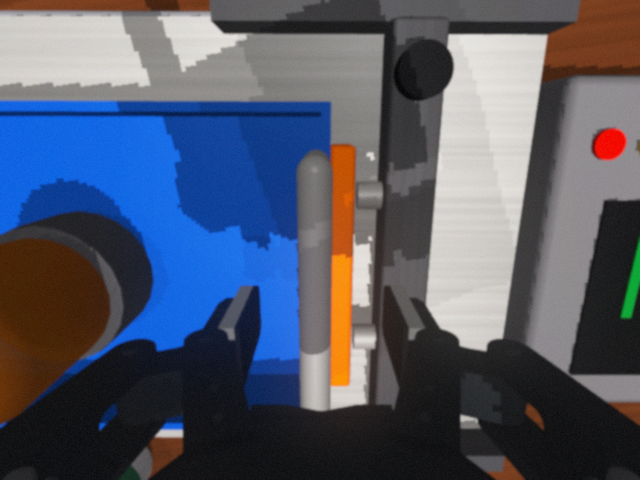

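Open, with the bar at column 315 clear of both fingers (about 255 and 385). I rise.

```bash
python3 -m pendant '{"offset":[[0,-4,0],[0,-8,0],[0,-14,0],[0,-18,0],[0,-20,0],[0,-20,0],[0,-20,0],[0,-20,0],[0,0,0],[0,0,0]],"rot":[[0,0,0],[0,0,0],[0,0,0],[0,0,0],[0,0,0],[0,0,0],[0,0,0],[0,0,0],[0,0,0],[0,0,0]]}'
python3 - <<'E'
from h import *
for n in ('side','scene','wrist'):
    im=bot.get_image(n)[:,:,::-1]; cv2.imwrite(f'pics/p_{n}.png',im)
w=bot.get_calibration('wrist'); s=bot.get_calibration('side'); print(bot.observe()['ft_force'])
E
```

```text
time_s: 32.15
tcp_pos: [574.1, 264.4, 209.5]
orientation: [-89.9, 0.0, 81.9]
ft_force: [0.5, 0.2, -0.9]
opening: 0.589
[ 0.26377683  0.37952198 -0.48672875]
```

View pics/p_side.png

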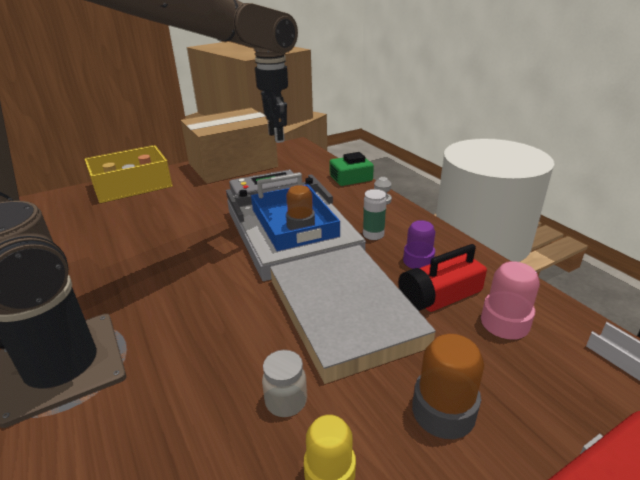

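View pics/p_wrist.png

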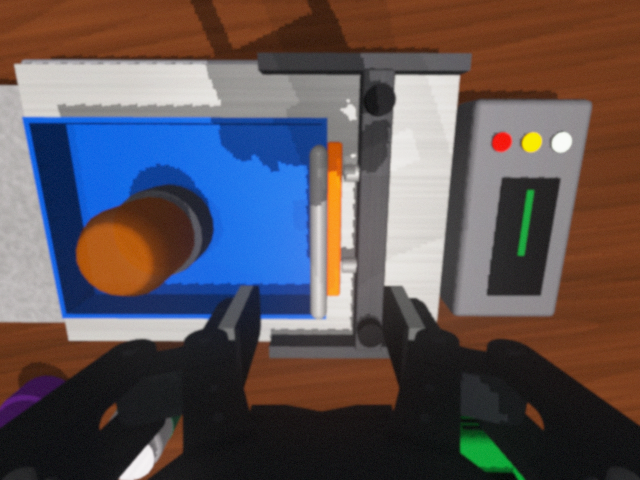

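View pics/p_scene.png

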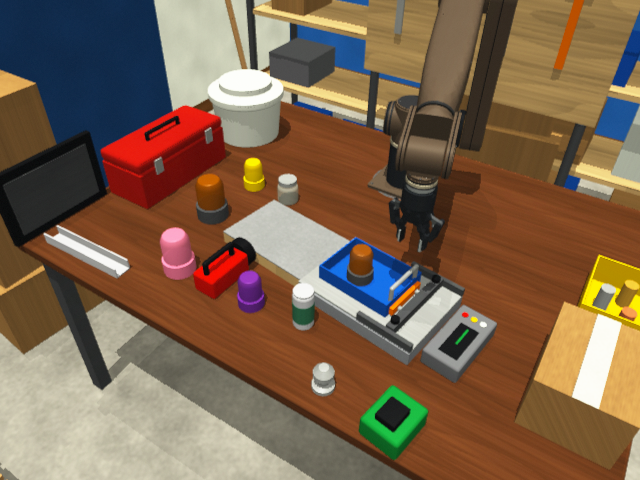

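```bash
python3 - <<'E'
from h import *
w=bot.get_calibration('wrist')
u=np.array([.139,.990]);m=np.array([540.5,18.8]);e=np.array([.99,-.139])
for c,r,z in [(327,118,95),(26,118,95),(64,317,95),(327,317,95),(17,64,50),(69,340,50)]:
    p=atz(w,r,c,z); print(p.round(1),'y',((p[:2]-m)@u).round(1),'x',((p[:2]-m)@e).round(1))
print(bot.observe()['time_s']); bot.sign_off()
E
```

```text
[496.2 280.   95. ] y 252.4 x -80.1
[465.8  65.5  95. ] y 35.9 x -80.4
[621.8  42.   95. ] y 34.2 x 77.3
[652.4 258.6  95. ] y 252.9 x 77.5
[418.4  39.5  50. ] y 3.5 x -123.8
[664.7   1.8  50. ] y 0.4 x 125.3
32.3
the job is handed in; nothing more can be done
```

I slid the tray over the step and onto the platform, then pressed it gently against the bumper. I held it there for about 1.5 s, eased back, let go, rose clear and handed in at 32.3 s. No verdict was reported.

- **Step:** I held the leading end up by its bar handle, about 22 mm above the deck, and squared the tray by about 4° on the way. It did not catch. I lowered it flat only after the tail had passed the step.
- **Bumper:** It was met about 253 mm past the step, where the pushing force rose from 2.8 N to 5.5 N. I pushed on to about 5.5 mm in, at about 10.5 N including roughly 3 N of friction.
- **Last checks (pictures):** the tray lies flat, centred within about 2 mm and square within about 0.5°. Its trailing edge is about 35 mm past the step. The beacon is upright in the tray, and the lantern, can and jar look where they were. The gripper is clear and the wrist force reads about zero.

**What disagreed:** the real fingertips end about 25 mm short of the reported TCP. Because of that my first grasp closed above the bar and pressed on it lightly, by about 4–5 N. A touch on the bar's top confirmed the offset, and the second grasp held.

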